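# Walk the tamping block square to the bench fence

### The arm

A 6-joint arm with a two-finger parallel gripper is mounted at the origin on the work surface. World frame = base frame: x ahead of the robot, y to its left, z up, the work surface at z = 0. Lengths are in mm, angles in rad, forces in N, time in s.
With the tool pointing down it reaches from about 250 to 800 mm from the base axis. Payload 3.9 kg.
Tool frame: the origin (TCP) lies at the very end of the fingers, on their centre line; the grasp point (between the pads) lies 19 mm behind it; z points along the fingers, y is the line along which they close (so a half turn about z gives the same grasp; the last joint's range is limited). The gripper opens to 85 mm and grips with 20 to 120 N. Pads are 22 mm wide; open, the fingers measure 114 mm over their backs; the gripper's body (76 mm by 85 mm) begins 54 mm behind the grasp point. The pads swing forward as they close: fully open they stand 13 mm farther back than shut.
Start: joints at [-1.145, 0.26, -0.138, 1.173, 0, 1.571], TCP at [216.845, -478.114, 231.304] pointing down, gripper open.
Joint ranges: [-2.78, 2.78], [-0.83, 1.72], [-1.28, 1.37], [-1.9, 2.12], [-1.57, 1.48], [-3.14, 3.14]. Speed limits (rad/s): [2.57, 2.57, 3.14, 3.14, 3.14, 3.14].

### API

Orientations are given as a rotation vector (axis times angle).
In Python, from plant import * gives the robot as it stands.
- The arm moves only by the tool step_arm, never from a script. Its argument "increments" is a list of rows, each a list of 6 numbers: the shift along the world's x, y, z in m, then the turn, a rotation vector about the world's x, y, z in degrees. A call has 1 to 8 rows; each row shifts and turns the commanded pose from where the row before left it; what a row does not reach is not made up. A row lasts 1/8 s, in which the tool goes at most 62.5 mm and 10.7 degrees, less where a joint would pass 70% of its speed; a pose out of reach is approached as far as the arm can. A call with a gripper value outside its range is refused whole. "claw" is the opening in per cent of the stroke, from 0 (shut) to 100 (fully open), set as the call begins (left out, the last holds). The fingers move at their own pace and stop on an object; the grip force is fixed at half the most. Time passes only in rows, so rows that do not move let the fingers close. It gives the time, the measured TCP pose, the force, the opening and the grip force at its end, in the units of the state.
- get_obs(): the state, without advancing time (a new reading comes with each control period).
- grab_frame(name): name is "scene" or "top" or "wrist"; returns the picture (480x640x3 uint8, red, green, blue); there is no depth.
- get_calibration(name): a dict with "fx", "fy", "cx", "cy" (pixels), "pose" (4x4, takes a point from camera to world coordinates). Camera axes: x right, y down, z forward; pixel columns grow to the right and rows downward; lengths in mm; the calibration is good to about 2 mm. A picture is of the moment at which its call begins: read the wrist's pose just before it. get_calibration takes no time and is no camera call; for the wrist camera it gives the pose at the moment of the call.
- job_done(): hands the job in; it is judged then, once.
The state is a dict: "t": time; "joint_positions": joint angles; "joint_vel": joint speeds; "joint_torque": joint torques, N m; "tcp_pos": TCP position; "eef_rot": TCP orientation; "wrist_force": force on the tool from outside, world axes, zero at the start; "moment": the same for the moment, N m; "gripper_width": finger opening in mm; "finger_force": force on a finger pad.
Only numpy, scipy, OpenCV 4.12 (cv2) and the standard library are available. Lean on these libraries where they do the work, as an engineer would, in place of code of your own. Each camera call takes 0.05 s, during which the arm holds its last target. There are 200 camera calls.

### The job

The heavy tamping block has been left standing askew on the cupping table. Turn it round by pushing its corners with your fingertips, now one end and now the other as it needs, never lifting or tipping it, until its plain long back face sits flush along the bench fence with neither end of the block sticking out past the fence. Then leave it and move clear; do not shift or knock over the bowls and other things standing about.

Things in the scene. Friction and masses are not known exactly. Their poses are not given: they have to be found in the camera images.
- block: Dark metal block, 1.2-1.8 kg, slides under a push of about 5-20 N and stops with it. Box 96 (x) by 160 (y) by 38 mm high, plain sides; a 4 mm round rubber pad and, along the front edge, two 10 mm high ribs on top. Origin: centre of underside. +x out of the long back face, -x out of the ribbed front, +y to its left end. Starts turned 30-60 deg left (CCW) of its goal: axes parallel to the fence's.
- back_left (a point): back left corner of the block, at half its height (19 mm up): 48 mm along +x and 80 mm along +y from the block's origin
- back_right (a point): back right corner of the block, at half its height (19 mm up): +48 mm x, -80 mm y from the block's origin
- front_left (a point): front left corner of the block, at half its height (19 mm up): -48 mm x, +80 mm y from the block's origin
- front_right (a point): front right corner of the block, at half its height (19 mm up): -48 mm x, -80 mm y from the block's origin
- fence: Bench fence, bare aluminium angle fixed to the table beyond the block: upright wall 340 mm long (y), 32 mm high, 6 mm thick, with a 5 mm thick foot reaching 40 mm behind its face. Origin: on the table, at the middle of the face that looks towards block and robot. +x goes through the fence, away from the block (in front of it x is negative); +y along it to the left; z up.
- bowl_l: white china cupping bowl, 92 mm across, 60 mm high, loose, standing in front of the fence's line just beyond its left end; origin at the centre of its underside; leave alone
- bowl_r: the same kind of bowl just beyond the fence's right end; origin at the centre of its underside; leave alone
- bowl_b: the same kind of bowl standing behind the fence; origin at the centre of its underside; leave alone
- bowl_s: the same kind of bowl, to the robot's right; origin at the centre of its underside; leave alone
- tin: sample tin, 72 mm across, 95 mm high, near the robot on its right; origin at the centre of its underside; leave alone
- jar: amber glass jar with a black cap, 68 mm across, 100 mm high, near the robot on its left; origin at the centre of its underside; leave alone
- spoon: steel cupping spoon, 160 mm long, lying flat to the robot's left; origin under its middle; leave alone

How it is judged (in metres and radians):
At the end, for the whole second after the job is handed in: Both back corners of the block within 4 mm of the fence's face (measured along the fence's x), the block within the fence's length (its middle within 90 mm of the fence's middle along the fence), flat on the table and at rest (x of each of back_left, back_right in the frame of fence above -0.004 m and y of block in the frame of fence between -0.09 and 0.09 m and angle between block's own z axis and vertical below 0.04 rad and height (world z) of block below 0.003 m and linear speed of block below 0.01 m/s and angular speed of block below 0.05 rad/s); the robot touches nothing.
It fails at once if the block is lifted or tipped (8 mm off the table or 0.12 rad) (height (world z) of block above 0.008 m or angle between block's own z axis and vertical above 0.12 rad).
It fails at once if a bystander is shifted by more than 20 mm or tipped over (distance of any of bowl_l, bowl_r, bowl_b, bowl_s, tin, jar, spoon from where it was at the start of the episode above 0.02 m or angle between any of bowl_l, bowl_r, bowl_b, bowl_s, tin, jar's own z axis and vertical above 0.4 rad).
It also fails if it takes over 64 s, if anything falls off the work surface, if the arm or the gripper's body presses on something with over 40 N, if the wrist force passes 120 N, or if a joint passes its speed limit or range.

## Working session

There is one attempt and no reset: what is moved stays moved. The work goes in short steps, Python scripts to look and compute and a tool call to move; the robot and the scene stay as the last step left them, time stands still between calls to the robot, and variables do not carry over. Pictures are saved under pics/ and viewed, at most 10 in all, crops included, and the job is handed in when it is done.

Besides the shell and the picture viewer there is one more tool, called after "Request:" by a JSON object that holds its "op" and its "data". step_arm: Moves the arm, as the interface text tells. Its arguments: {"type":"object","properties":{"increments":{"type":"array"},"claw":{"type":"number"}},"required":["increments"]}

```bash
mkdir -p pics; python3 - <<'E'
from plant import *
import cv2, numpy as np
np.set_printoptions(precision=3,suppress=True)
for n in ["top","scene"]:
    c=get_calibration(n); print(n,c["fx"],c["fy"],c["cx"],c["cy"]); print(np.array(c["pose"]))
    cv2.imwrite(f"pics/{n}0.png",grab_frame(n)[:,:,::-1])
o=get_obs(); print(o["t"],o["tcp_pos"],o["eef_rot"],o["gripper_width"])
E
```

```text
top 581.3127996481746 581.3127996481746 319.39251967893284 245.88444125104567
[[  -0.007   -0.992    0.124  371.788]
 [  -1.       0.009    0.018   -5.113]
 [  -0.019   -0.124   -0.992 1290.304]
 [   0.       0.       0.       1.   ]]
scene 620.8585479294373 620.8585479294373 319.5950289694178 245.4751723293805
[[   0.71     0.508   -0.488 1244.22 ]
 [   0.704   -0.52     0.483 -705.647]
 [  -0.008   -0.687   -0.727 1101.241]
 [   0.       0.       0.       1.   ]]
0.1 [ 216.611 -477.579  230.555] [-3.069 -0.663  0.001] 85.33361340159182
```

View pics/top0.png

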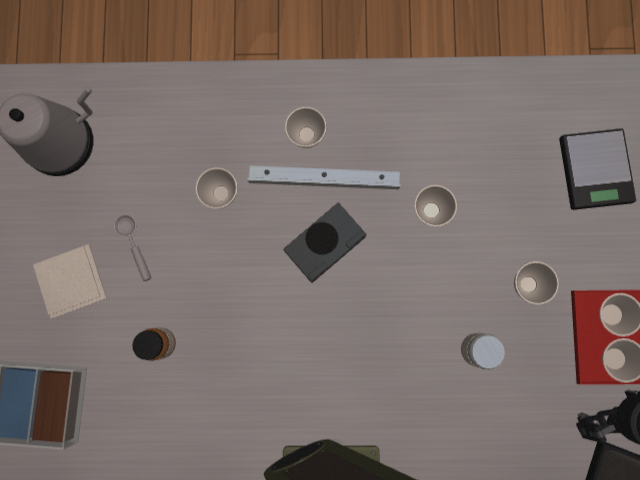

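View pics/scene0.png

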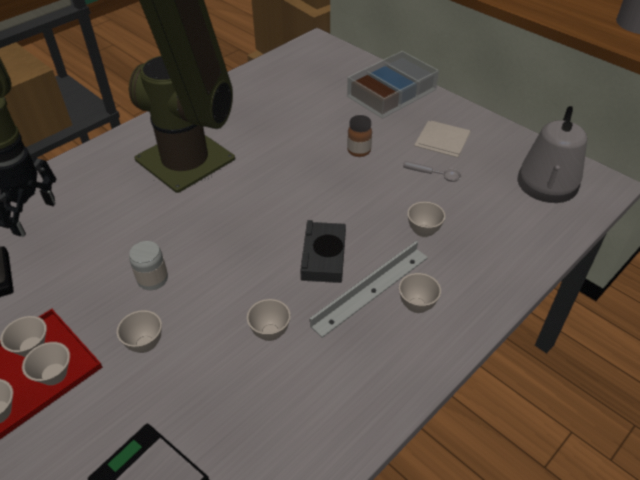

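The top view shows the block centred near (325,243), with its ribbed front facing lower right and its corners near (340,204), (366,236), (312,281) and (284,250). The fence runs from (249,178) to (400,187). The scene view agrees, and the path between the robot and the block is clear. Next I'll measure both.

```bash
cat > h.py <<'E'
from plant import *
import cv2, numpy as np
np.set_printoptions(precision=2,suppress=True)
def ray(n,px,z):
    c=get_calibration(n); P=np.array(c["pose"]); px=np.atleast_2d(px).astype(float)
    d=np.c_[(px[:,0]-c["cx"])/c["fx"],(px[:,1]-c["cy"])/c["fy"],np.ones(len(px))]@P[:3,:3].T
    return P[:3,3]+d*((z-P[2,3])/d[:,2])[:,None]
def big(m,box):
    k=np.zeros_like(m); x0,y0,x1,y1=box; k[y0:y1,x0:x1]=m[y0:y1,x0:x1]
    cs,_=cv2.findContours(k,cv2.RETR_EXTERNAL,cv2.CHAIN_APPROX_NONE)
    return max(cs,key=cv2.contourArea)[:,0]
def look(z=38):
    im=grab_frame("top"); v=im.max(2)
    b=big((v<100).astype(np.uint8),(240,170,420,310))
    w=ray("top",b,z)[:,:2].astype(np.float32)
    r=cv2.minAreaRect(w); return im,r,cv2.boxPoints(r)
E
python3 - <<'E'
from h import *
im,r,c=look(); print("block",r); print(c)
f=big((im.min(2)>150).astype(np.uint8),(244,150,406,200))
# lower edge of the fence
for u in (260,290,320,350,390):
    print(u, f[f[:,0]==u][:,1], im[165:192,u].mean(1).astype(int))
print("ends",f.min(0),f.max(0))
E
```

```text
block ((537.3876342773438, 6.735626220703125), (98.87474822998047, 160.09828186035156), 40.192039489746094)
[[447.96  35.98]
 [551.28 -86.32]
 [626.81 -22.51]
 [523.49  99.79]]
260 [179 167] [133 149 163 165 165 160 163 165 164 162 161 162 154 156 166 121  66  66
  88 116 126 127 126 126 126 123 125]
290 [180 168] [129 128 150 163 164 165 160 163 164 166 165 164 164 164 165 163 127  79
  65  75 112 128 126 126 126 125 126]
320 [182 169] [128 125 124 144 162 164 164 164 162 162 164 166 167 166 163 161 162 154
 110  67  66 108 124 125 126 126 124]
350 [183 170] [125 125 123 125 138 156 165 166 168 166 167 166 163 163 165 164 159 158
 165 117  59  66  97 119 124 124 124]
390 [184 172] [126 125 125 127 127 126 143 159 165 165 164 165 166 166 164 163 163 163
 165 165 139  92  65  65 108 126 126]
ends [248 166] [399 185]
```

```bash
cat >> h.py <<'E'
def fence(im):
    us=np.arange(256,394,3); vs=[]
    for u in us:
        g=im[175:190,u].mean(1); i=np.where((g[:-1]>=115)&(g[1:]<115))[0][0]
        vs.append(175+i+(g[i]-115)/(g[i]-g[i+1]))
    w=ray("top",np.c_[us,vs],32)[:,:2]
    p=np.polyfit(w[:,1],w[:,0],1); res=w[:,0]-np.polyval(p,w[:,1])
    e=ray("top",[[247.5,178],[400,187]],32)
    return p,res.std(),e
E
python3 - <<'E'
from h import *
im=grab_frame("top"); p,s,e=fence(im); print("x=a*y+b",p,"yaw deg",np.degrees(-np.arctan(p[0])),s); print(e)
E
```

```text
x=a*y+b [  0.05 670.02] yaw deg -2.665322681977006 3.0507887733591663
[[ 682.77  176.76   32.  ]
 [ 658.57 -160.37   32.  ]]
```

Request:
{"op": "step_arm", "data": {"increments": [[0.01,0.018,0,0,0,8],[0.01,0.018,0,0,0,8],[0.01,0.018,0,0,0,8],[0.01,0.018,0,0,0,8],[0.01,0.018,0,0,0,8],[0.01,0.018,0,0,0,8],[0.01,0.018,0,0,0,8],[0.01,0.018,0,0,0,8]], "claw": 100}}

```text
t: 1.2
tcp_pos: [297.0, -333.4, 231.1]
eef_rot: [-2.247, -2.195, -0.0]
wrist_force: [-0.1, -0.5, 0.3]
gripper_width: 85.5
finger_force: 0.0
```

Request:
{"op": "step_arm", "data": {"increments": [[0.01,0.018,0,0,0,8],[0.01,0.018,0,0,0,8],[0.01,0.018,0,0,0,8],[0.01,0.018,0,0,0,8],[0.01,0.018,0,0,0,8],[0.01,0.018,0,0,0,8],[0.01,0.018,0,0,0,8],[0.01,0.018,0,0,0,8]]}}

```text
t: 2.2
tcp_pos: [377.0, -189.4, 231.2]
eef_rot: [-0.742, -3.052, -0.0]
wrist_force: [0.5, -2.0, 0.0]
gripper_width: 85.5
finger_force: 0.0
```

```bash
cat >> h.py <<'E'
from scipy.spatial.transform import Rotation as R
def st():
    o=get_obs(); y=R.from_rotvec(o["eef_rot"]).as_matrix()
    print("t",o["t"],"tcp",np.array(o["tcp_pos"]),"ytool yaw",np.degrees(np.arctan2(y[1,1],y[0,1])),"zt",y[:,2],"q",np.array(o["joint_positions"]),"F",np.array(o["wrist_force"]))
E
python3 -c "
from h import *
st()"
```

```text
t 2.2 tcp [ 376.97 -189.43  231.18] ytool yaw 62.65919777360727 zt [-0.  0. -1.] q [-0.47  0.08 -0.36  1.13 -0.    0.01] F [ 0.46 -1.96  0.01]
```

Request:
{"op": "step_arm", "data": {"increments": [[0.01,0.018,0,0,0,8.4],[0.01,0.018,0,0,0,8.4],[0.01,0.018,0,0,0,8.4],[0.01,0.018,0,0,0,8.4],[0.01,0.018,0,0,0,8.4],[0.01,0.018,0,0,0,8.4],[0.01,0.018,0,0,0,8.4],[0.011,0.017,0,0,0,8.4]]}}

```text
t: 3.2
tcp_pos: [457.9, -46.4, 231.2]
eef_rot: [1.071, -2.953, -0.0]
wrist_force: [0.3, -0.2, -0.0]
gripper_width: 85.3
finger_force: 0.0
```

Request:
{"op": "step_arm", "data": {"increments": [[0,0,-0.03,0,0,0],[0,0,-0.03,0,0,0],[0,0,-0.03,0,0,0],[0,0,-0.03,0,0,0],[0,0,-0.03,0,0,0],[0,0,-0.03,0,0,0],[0,0,-0.027,0,0,0],[0,0,-0.01,0,0,0]]}}

```text
t: 4.2
tcp_pos: [456.4, -47.0, 12.9]
eef_rot: [1.063, -2.953, -0.002]
wrist_force: [-0.6, 0.7, 0.5]
gripper_width: 85.7
finger_force: 0.0
```

```bash
python3 -c "
from h import *
st()
cv2.imwrite('pics/s1.png',grab_frame('scene')[140:380,160:480,::-1].repeat(2,0).repeat(2,1))"
```

```text
t 4.2 tcp [456.41 -46.96  12.88] ytool yaw 129.59413799799435 zt [-0.  0. -1.] q [-0.1   0.37 -0.64  0.57  0.   -0.79] F [-0.62  0.68  0.51]
```

View pics/s1.png

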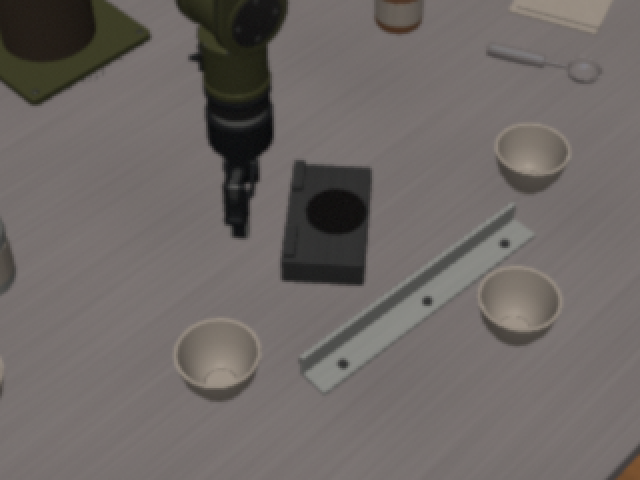

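The fingers stand parallel to the ribbed front face with a clear gap, the block at about (325,225) in the crop. I'll close the gap and press lightly.

Request:
{"op": "step_arm", "data": {"increments": [[0.006,0.005,-0.002,0,0,0],[0.006,0.005,0,0,0,0],[0.006,0.005,0,0,0,0],[0.004,0.0035,0,0,0,0],[0.004,0.0035,0,0,0,0],[0.004,0.0035,0,0,0,0]]}}

```text
t: 5.0
tcp_pos: [487.2, -21.9, 12.3]
eef_rot: [1.064, -2.954, 0.002]
wrist_force: [-6.7, -7.5, 7.3]
gripper_width: 85.3
finger_force: 5.0
```

Request:
{"op": "step_arm", "data": {"increments": [[0.0045,0.0038,0,0,0,-4],[0.0048,0.0034,0,0,0,-4],[0.005,0.003,0,0,0,-4],[0.0053,0.0027,0,0,0,-4]]}}

```text
t: 5.5
tcp_pos: [496.6, -8.2, 10.3]
eef_rot: [0.638, -3.057, -0.008]
wrist_force: [-13.9, 0.1, 9.0]
gripper_width: 85.5
finger_force: 6.6
```

```bash
python3 -c "
from h import *
st()
cv2.imwrite('pics/s2.png',grab_frame('scene')[140:380,160:480,::-1].repeat(2,0).repeat(2,1))"
```

```text
t 5.5 tcp [496.6   -8.16  10.27] ytool yaw 113.56253697164766 zt [-0.02  0.   -1.  ] q [-0.02  0.43 -0.54  0.63  0.   -0.43] F [-13.95   0.12   9.02]
```

View pics/s2.png

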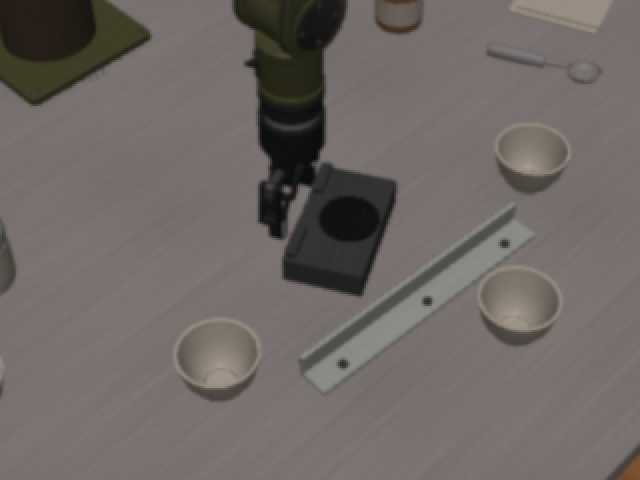

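The block is turning with the fingertips; it stands at about (340,230) in the crop. I'll keep turning.

Request:
{"op": "step_arm", "data": {"increments": [[0.0056,0.002,0,0,0,-4.3],[0.0058,0.0015,0,0,0,-4.3],[0.006,0.001,0,0,0,-4.3],[0.006,0.0005,0,0,0,-4.3],[0.006,0,0,0,0,-4.3],[0.006,0,0,0,0,-4.3]]}}

```text
t: 6.3
tcp_pos: [534.2, -1.2, 10.3]
eef_rot: [-0.059, -3.125, -0.008]
wrist_force: [-14.4, 4.6, 6.5]
gripper_width: 85.2
finger_force: 7.5
```

```bash
python3 -c "
from h import *
st()
cv2.imwrite('pics/s3.png',grab_frame('scene')[140:380,160:480,::-1].repeat(2,0).repeat(2,1))
im=grab_frame('top');cv2.imwrite('pics/t3.png',im[140:300,220:430,::-1].repeat(3,0).repeat(3,1))"
```

```text
t 6.3 tcp [534.24  -1.22  10.29] ytool yaw 87.8258311796199 zt [-0.02  0.01 -1.  ] q [-0.01  0.48 -0.45  0.66  0.01  0.03] F [-14.4    4.57   6.49]
```

View pics/t3.png

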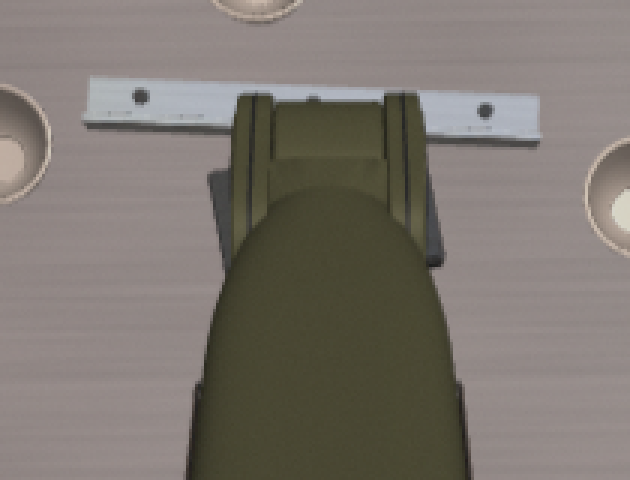

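Only the left finger is pushing now. The block's left edge, (209,172)-(228,265) in the crop, is about 12 deg left of square. I'll push on slowly.

Request:
{"op": "step_arm", "data": {"increments": [[0.004,0,0,0,0,0],[0.004,0,0,0,0,0],[0.004,0,0,0,0,0],[0.004,0,0,0,0,0],[0.003,0,0,0,0,0]]}}

```text
t: 7.02
tcp_pos: [551.6, 0.2, 9.8]
eef_rot: [-0.054, -3.123, -0.012]
wrist_force: [-13.0, 10.0, 3.2]
gripper_width: 85.4
finger_force: 6.2
```

```bash
python3 -c "
from h import *
st()
im=grab_frame('top');a=im[140:300,220:430,::-1].repeat(2,0).repeat(2,1)
b=grab_frame('scene')[170:330,230:440,::-1].repeat(2,0).repeat(2,1)
cv2.imwrite('pics/t4.png',cv2.resize(np.hstack([a,b]),(800,305)))"
```

```text
t 7.025 tcp [551.56   0.21   9.85] ytool yaw 88.03053226873239 zt [-0.02  0.01 -1.  ] q [-0.    0.5  -0.4   0.69  0.01  0.03] F [-13.04  10.03   3.17]
```

View pics/t4.png

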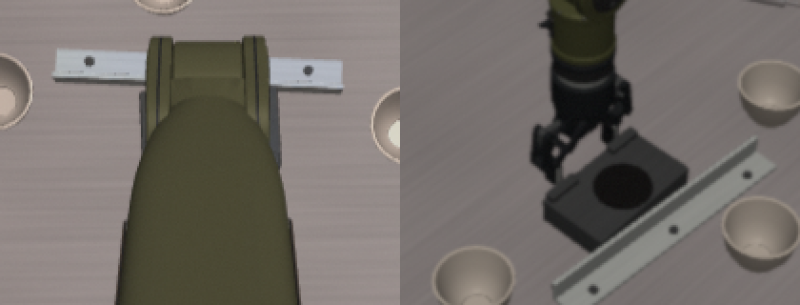

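The block is nearly parallel to the fence now, with a small gap left (scene part, about (620,235)). I'll press on until the force rises.

Request:
{"op": "step_arm", "data": {"increments": [[0.003,0,0,0,0,0],[0.003,0,0,0,0,0],[0.003,0,0,0,0,0],[0.002,0,0,0,0,0]]}}

```text
t: 7.62
tcp_pos: [560.4, -0.2, 10.0]
eef_rot: [-0.056, -3.118, -0.01]
wrist_force: [-21.5, 8.0, 13.8]
gripper_width: 85.6
finger_force: 11.0
```

Request:
{"op": "step_arm", "data": {"increments": [[0.0015,0,0,0,0,0],[0.0015,0,0,0,0,0],[0,0,0,0,0,0]]}}

```text
t: 8.0
tcp_pos: [560.3, -0.2, 9.9]
eef_rot: [-0.056, -3.113, -0.01]
wrist_force: [-24.4, 8.6, 17.6]
gripper_width: 85.5
finger_force: 12.7
```

Request:
{"op": "step_arm", "data": {"increments": [[0.002,0,0,0,0,0],[0.002,0,0,0,0,0],[0.002,0,0,0,0,0],[0,0,0,0,0,0]]}}

```text
t: 8.5
tcp_pos: [560.2, -0.2, 10.0]
eef_rot: [-0.056, -3.103, -0.01]
wrist_force: [-36.4, 7.7, 29.3]
gripper_width: 85.1
finger_force: 18.7
```

```bash
python3 -c "
from h import *
st()
b=grab_frame('scene')[190:350,250:450,::-1]
cv2.imwrite('pics/t5.png',cv2.resize(b,(750,600)))"
```

```text
t 8.5 tcp [560.16  -0.19   9.97] ytool yaw 87.9323652700839 zt [-0.04  0.01 -1.  ] q [-0.    0.52 -0.35  0.73  0.01  0.03] F [-36.37   7.68  29.3 ]
```

View pics/t5.png

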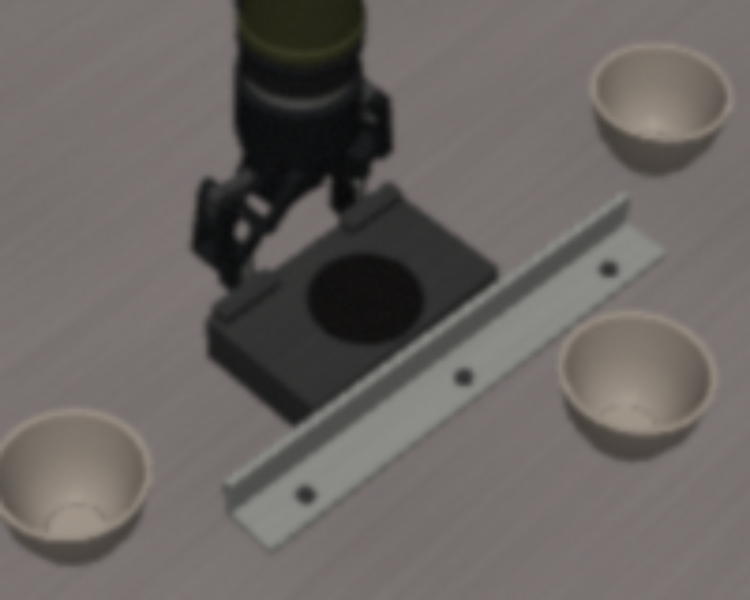

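The block's back edge runs along the fence, from about (300,420) to (497,270). I'll back off and check how flush it is.

Request:
{"op": "step_arm", "data": {"increments": [[-0.015,0,0,0,0,0],[-0.025,0,0,0,0,0],[-0.035,0,0.0,0,0,0],[-0.035,0,0.03,0,0,0],[-0.03,0,0.04,0,0,0],[-0.03,0,0.04,0,0,0],[-0.03,-0.03,0.03,0,0,0],[0,-0.05,0,0,0,0]]}}

```text
t: 9.55
tcp_pos: [381.4, -83.6, 154.6]
eef_rot: [0.055, 3.137, -0.0]
wrist_force: [2.3, -0.9, 0.6]
gripper_width: 85.1
finger_force: 0.0
```

Request:
{"op": "step_arm", "data": {"increments": [[0,-0.05,0,0,0,0],[0,-0.05,0,0,0,0],[0,-0.05,0,0,0,0],[0,-0.05,0,0,0,0]]}}

```text
t: 10.05
tcp_pos: [381.7, -285.3, 152.4]
eef_rot: [0.061, 3.141, 0.0]
wrist_force: [0.8, -0.3, -0.1]
gripper_width: 85.3
finger_force: 0.0
```

```bash
python3 -c "
from h import *
st()
im,r,c=look(); print(r);print(c)
p,s,e=fence(im);print(p,s)
for u in range(264,390,6): print(u,im[172:194,u].mean(1).astype(int))
cv2.imwrite('pics/t6.png',cv2.resize(im[160:250,255:405,::-1],(800,480),interpolation=cv2.INTER_NEAREST))"
```

```text
t 10.05 tcp [ 381.69 -285.31  152.38] ytool yaw 87.77744846352083 zt [ 0.  0. -1.] q [-0.64  0.23 -0.4   0.94  0.   -0.6 ] F [ 0.79 -0.34 -0.12]
((616.83642578125, 11.206069946289062), (332.61932373046875, 101.86946105957031), 87.00508117675781)
[[ 557.28 -152.22]
 [ 659.01 -157.54]
 [ 676.39  174.63]
 [ 574.66  179.95]]
[  0.05 669.88] 3.028100810324399
264 [101 146 164 167 170 170 175 171 125  74  69  90 121 133 134 133 132 130
 130 131 133 132]
270 [173 173 171 170 170 171 170 168 146  99  70  78 118 131 133 134 132 130
 130 131 132 133]
276 [172 172 174 172 171 171 166 167 174 126  69  69 113 132 135 132 133 132
 131 132 132 133]
282 [170 173 172 174 171 171 163 163 175 124  64  67 101 127 135 134 132 131
 131 132 132 131]
288 [171 171 173 173 171 171 171 173 171 126  74  67  78 118 135 132 133 132
 131 132 132 132]
294 [169 173 171 173 174 172 170 169 167 145  99  68  79 118 134 131 132 132
 133 131 132 133]
300 [168 172 172 173 173 172 171 166 165 175 128  63  66  67  67  67  67  67
  67  68  68  67]
306 [168 171 171 175 175 174 171 161 164 175 125  64  67  68  68  66  67  66
 
[... 551 characters left out ...]
8  68  62  45  28
  26  30  27  26]
348 [173 175 174 174 174 172 170 172 172 166 166 174 126  70  68  70  69  69
  69  70  71  70]
354 [173 173 172 175 174 170 170 172 172 162 164 173 122  64  70  66  69  69
  70  70  71  72]
360 [173 173 172 173 175 171 170 171 171 172 175 171 121  69  70  68  68  70
  69  71  70  69]
366 [172 173 172 173 174 173 170 170 172 173 172 168 132  85  69  68  70  68
  69  69  70  70]
372 [170 173 173 172 174 173 170 170 171 172 169 166 173 126  70  70  98 123
 129 131 129 129]
378 [169 174 173 170 167 167 169 170 171 171 164 166 174 123  65  69  98 122
 129 130 132 129]
384 [169 173 173 146 127 142 164 170 170 170 173 176 172 125  73  69  79 114
 130 131 130 130]
```

View pics/t6.png

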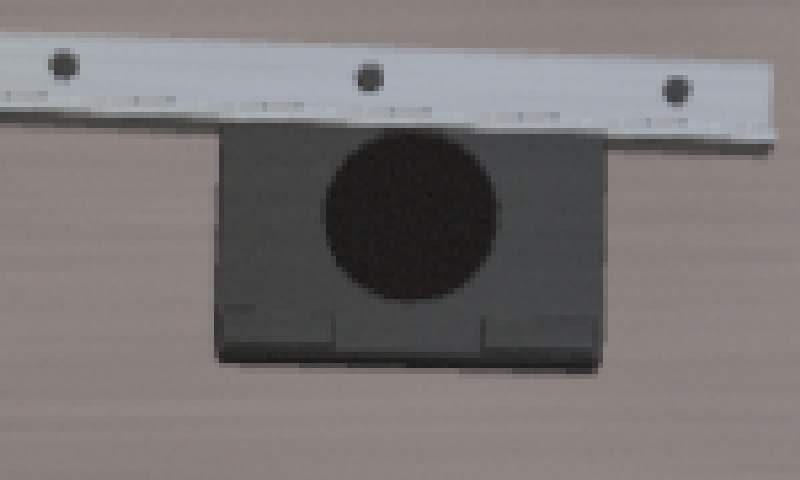

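```bash
python3 - <<'E'
from h import *
im=grab_frame("top").astype(float).mean(2)
def edge(us,r0,r1,th,z,rise):
    vs=[]
    for u in us:
        g=im[r0:r1,u]
        i=np.where((g[:-1]<th)&(g[1:]>=th) if rise else (g[:-1]>=th)&(g[1:]<th))[0]
        i=i[-1 if rise else 0]; vs.append(r0+i+(g[i]-th)/(g[i]-g[i+1]))
    w=ray("top",np.c_[us,vs],z)[:,:2]; p=np.polyfit(w[:,1],w[:,0],1)
    return p,(w[:,0]-np.polyval(p,w[:,1])).std()
f,s=edge(np.arange(258,394),178,190,118,32,False)
b,s2=edge(np.arange(299,365),215,240,80,0,True)
print(f,s,b,s2)
l=ray("top",[[255+218/5.33,195]],38)[0]; r=ray("top",[[255+604/5.33,195]],38)[0]; print(l,r)
for y in (l[1],r[1]): print("depth",np.polyval(f,y)-np.polyval(b,y))
print("rel deg",np.degrees(np.arctan(b[0])-np.arctan(f[0])))
E
```

```text
[  0.05 669.47] 0.42916543600511353 [  0.04 572.62] 0.23147995090997614
[641.84  68.94  38.  ] [640.09 -89.95  38.  ]
depth 98.08928103748917
depth 95.24328428743172
rel deg -1.0242355288498872
```

Right end is flush, but the left end measures 2–3 mm short. I'll nudge the left corner with the fingers shut.

Request:
{"op": "step_arm", "data": {"increments": [[0.015,0.042,0,0,0,0],[0.015,0.042,0,0,0,0],[0.015,0.042,0,0,0,0],[0.015,0.042,0,0,0,0],[0.015,0.042,0,0,0,0],[0.015,0.042,0,0,0,0],[0.015,0.042,0,0,0,0],[0.015,0.041,0,0,0,0]], "claw": 0}}

```text
t: 11.15
tcp_pos: [501.5, 53.4, 152.3]
eef_rot: [-0.059, -3.14, -0.0]
wrist_force: [1.1, -0.5, -0.0]
gripper_width: -0.1
finger_force: 0.0
```

Request:
{"op": "step_arm", "data": {"increments": [[0,0,-0.03,0,0,0],[0,0,-0.03,0,0,0],[0,0,-0.03,0,0,0],[0,0,-0.03,0,0,0],[0,0,-0.013,0,0,0],[0.015,0,0,0,0,0],[0.015,0,0,0,0,0],[0.01,0,0,0,0,0]]}}

```text
t: 12.15
tcp_pos: [545.1, 51.4, 20.7]
eef_rot: [0.061, 3.137, 0.001]
wrist_force: [0.2, 0.2, 0.7]
gripper_width: 0.2
finger_force: 0.0
```

Request:
{"op": "step_arm", "data": {"increments": [[0.006,0,0,0,0,0],[0.005,0,0,0,0,0],[0.004,0,0,0,0,0],[0.003,0,0,0,0,0],[0,0,0,0,0,0]]}}

```text
t: 12.78
tcp_pos: [559.9, 51.3, 19.3]
eef_rot: [-0.06, -3.141, -0.0]
wrist_force: [-0.3, -0.3, 0.8]
gripper_width: -0.1
finger_force: 0.0
```

Request:
{"op": "step_arm", "data": {"increments": [[0.002,0,0,0,0,0],[0.002,0,0,0,0,0],[0.002,0,0,0,0,0],[0,0,0,0,0,0]]}}

```text
t: 13.28
tcp_pos: [562.5, 51.3, 18.9]
eef_rot: [-0.06, -3.135, -0.0]
wrist_force: [-7.2, 0.1, 4.6]
gripper_width: 0.2
finger_force: 3.2
```

Request:
{"op": "step_arm", "data": {"increments": [[0.001,0,0,0,0,0],[0.001,0,0,0,0,0],[0.001,0,0,0,0,0],[0,0,0,0,0,0]]}}

```text
t: 13.78
tcp_pos: [562.5, 51.3, 18.6]
eef_rot: [-0.06, -3.13, -0.0]
wrist_force: [-12.1, -0.4, 10.5]
gripper_width: -0.1
finger_force: 5.9
```

Request:
{"op": "step_arm", "data": {"increments": [[0.002,0,0,0,0,0],[0.002,0,0,0,0,0],[0.002,0,0,0,0,0],[0.002,0,0,0,0,0],[0,0,0,0,0,0]]}}

```text
t: 14.4
tcp_pos: [565.0, 51.9, 18.1]
eef_rot: [-0.059, -3.12, -0.002]
wrist_force: [-21.9, 2.7, 17.5]
gripper_width: -0.1
finger_force: 10.8
```

Request:
{"op": "step_arm", "data": {"increments": [[0.002,0,0,0,0,0],[0.002,0,0,0,0,0],[0.002,0,0,0,0,0],[0,0,0,0,0,0]]}}

```text
t: 14.9
tcp_pos: [564.9, 51.8, 17.8]
eef_rot: [-0.058, -3.11, -0.001]
wrist_force: [-31.7, 3.2, 26.3]
gripper_width: -0.2
finger_force: 16.4
```

Request:
{"op": "step_arm", "data": {"increments": [[-0.015,0,0,0,0,0],[-0.025,0,0,0,0,0],[-0.035,0,0.0,0,0,0],[-0.035,0,0.03,0,0,0],[-0.03,0,0.04,0,0,0],[-0.03,0,0.04,0,0,0],[-0.02,-0.04,0.03,0,0,0],[0,-0.05,0,0,0,0]]}}

```text
t: 15.9
tcp_pos: [393.9, -39.1, 162.0]
eef_rot: [0.055, 3.135, -0.001]
wrist_force: [1.4, -0.6, -0.2]
gripper_width: -0.0
finger_force: 0.0
```

Request:
{"op": "step_arm", "data": {"increments": [[0,-0.05,0,0,0,0],[0,-0.05,0,0,0,0],[0,-0.05,0,0,0,0],[0,-0.05,0,0,0,0],[0,-0.05,0,0,0,0],[0,-0.03,0,0,0,0],[0,0,0,0,0,0]]}}

```text
t: 16.77
tcp_pos: [393.3, -321.0, 159.3]
eef_rot: [0.065, 3.14, -0.002]
wrist_force: [-0.6, -0.1, 0.8]
gripper_width: -0.1
finger_force: 0.0
```

```bash
python3 - <<'E'
from h import *
st()
raw=grab_frame("top"); im=raw.astype(float).mean(2)
cv2.imwrite('pics/t7.png',cv2.resize(raw[160:250,255:405,::-1],(800,480),interpolation=cv2.INTER_NEAREST))
def edge(us,r0,r1,th,z,rise):
    vs=[]
    for u in us:
        g=im[r0:r1,u]
        i=np.where((g[:-1]<th)&(g[1:]>=th) if rise else (g[:-1]>=th)&(g[1:]<th))[0]
        i=i[-1 if rise else 0]; vs.append(r0+i+(g[i]-th)/(g[i]-g[i+1]))
    w=ray("top",np.c_[us,vs],z)[:,:2]; p=np.polyfit(w[:,1],w[:,0],1)
    return p,(w[:,0]-np.polyval(p,w[:,1])).std()
f,s=edge(np.arange(258,394),178,190,118,32,False)
b,s2=edge(np.arange(299,365),215,240,80,0,True)
print(s,s2,[np.polyval(f,y)-np.polyval(b,y) for y in (69,-90)],np.degrees(np.arctan(b[0])-np.arctan(f[0])))
E
```

```text
t 16.775 tcp [ 393.29 -321.01  159.31] ytool yaw 87.62101324287117 zt [ 0. -0. -1.] q [-0.68  0.27 -0.32  0.98 -0.   -0.64] F [-0.56 -0.11  0.81]
0.4433820722812101 0.2188735743177017 [np.float64(95.51991252465996), np.float64(96.06942454508862)] 0.1974069064030599
```

View pics/t7.png

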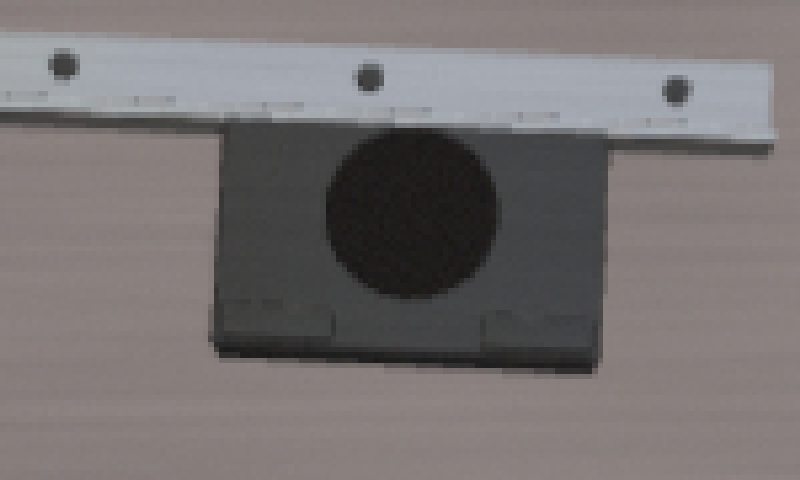

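The block is now flush along the fence, from (225,125) to (607,135) in the crop. Its depth measures 95.5 and 96.1 mm at the two ends against a true 96, and it sits well within the fence's length. The arm is clear, so I'll hand in.

```bash
python3 -c "
from plant import *
print(job_done())"
```

```text
the job is handed in; nothing more can be done
None
```

The block was pushed round until its back face sat flush against the fence, each end within about 1 mm by the last camera measurement; the arm was moved clear and the job handed in at about 17 s (no verdict was returned).

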